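Rap the stuck blank out of the die cup

ROBOT

A 7-joint arm with a two-finger parallel gripper is mounted at the origin on a cart in front of the work surface, level with it; the furniture and walls round the work are solid. World frame = base frame: x ahead of the robot, y to its left, z up, the work surface at z = 0. Lengths are in m, angles in rad, forces in N, time in s.
With the tool pointing down it reaches from about 0.4 to 0.9 m from the base axis. Payload 5.5 kg.
Tool frame: the origin (TCP) lies between the finger pads; the fingertips stand 19 mm ahead of it and the grasp point (between the pads) is the TCP (finger_overhang is the distance from the TCP to the fingertips, in m); z points along the fingers, y is the line along which they close (so a half turn about z gives the same grasp; the last joint's range is limited). The gripper opens to 92 mm and grips with 3 to 60 N. Pads are 19 mm wide; open, the fingers measure 130 mm over their backs; the gripper's body (75 mm by 190 mm) begins 47 mm behind the grasp point.
Start: joints at [1.579, 0.501, -0.427, 1.55, 0.221, 1.138, -0.21], TCP at [0.164, -0.629, 0.246] pointing down, gripper open.
Joint ranges: [-2.88, 2.88], [-0.31, 2.03], [-1.54, 1.56], [0.2, 2.42], [-1.41, 4.55], [0.19, 2.02], [-2.57, 2.57]. Speed limits (rad/s): [2.57, 2.57, 3.14, 3.14, 3.14, 3.14, 3.14].

INTERFACE

Orientations are given as a unit quaternion [w, x, y, z].
In Python, from workcell import * gives the robot as it stands.
- The arm moves only by the tool send_rows, never from a script. Its argument "motion" is a list of rows, each a list of 2 entries, a list of its own where there are three numbers: the shift along the tool's x, y, z scaled (see below), then the turn, a rotation vector about the tool's x, y, z scaled (see below). In form: [[[dx, dy, dz], [rx, ry, rz]], ...]. A call has 1 to 5 rows; each row shifts and turns the commanded pose from where the row before left it, along the tool's axes as they then stand; what a row does not reach is not made up. The controller multiplies each number of a shift by 100 mm and each number of a turn by 90 degrees. A row lasts 1/8 s, in which the tool goes at most 62.5 mm and 10.7 degrees, less where a joint would pass 70% of its speed; a pose out of reach is approached as far as the arm can. A call with a number of a shift or a turn outside -1 to 1 is refused whole. A call with a gripper value outside its range is refused whole. "fingers" is the gripper command: -1 is fully open, 1 is shut, values between are in proportion, set as the call begins (left out, the last holds). The fingers move at their own pace and stop on an object; "grip_force" is the grip in N (left out, the last holds). Time passes only in rows, so rows that do not move let the fingers close. It gives the time, the measured TCP pose, the force, the opening and the grip force at its end, in the units of the state.
- get_state(): the state, without advancing time (a new reading comes with each control period).
- read_camera(name): name is "side" or "top"; returns a dict with "color" (480x640x3 uint8, blue, green, red), "fx", "fy", "cx", "cy" (pixels), "R" (3x3) and "t" (3): a world point X has camera coordinates R X + t. Camera axes: x right, y down, z forward; pixel columns grow to the right and rows downward; lengths in m; the calibration is good to about 2 mm. A picture is of the moment at which its call begins. There is no depth.
- job_done(): hands the job in; it is judged then, once.
The state is a dict: "t": time; "qpos": joint angles; "joint_vel": joint speeds; "effort": joint torques, N m; "ee_pos": TCP position; "tool_rot": TCP orientation; "contact_force": force on the tool from outside, world axes, zero at the start; "ft_torque": the same for the moment, N m; "grip_width": finger opening in m; "gripper_force": force on a finger pad.
Only numpy, scipy, OpenCV 4.12 (cv2) and the standard library are available. Lean on these libraries where they do the work, as an engineer would, in place of code of your own. Each camera call takes 0.05 s, during which the arm holds its last target. There are 200 camera calls.

TASK

One of the two hinged die cups has a brass blank stuck in it. Take that cup by its crossbar, swing it over and lay it down gently on its rest above the tray, with the blank still in it; then rap it by raising the crossbar a good way off the rest and letting it drop, until the blank falls out into the tray. Leave the cup turned over, do not pick the blank out with the fingers, and leave the other, empty die cup as it is.

Things in the scene. Friction and masses are not known exactly. Their poses are not given: they have to be found in the camera images.
- blank: The brass blank: a plain round slug, 32 mm in diameter, 22 mm high, 0.1 kg; origin at its centre. It starts in the cup of the loaded fixture, its top 13 mm below the mouth, where three small spring nubs in the cup wall reach over its edge: gently turned upside down it stays in; a knock throws it past the nubs.
- loaded_cup (a joint): Swing angle (rad) of the dark steel cup, 43 mm wide and 40 mm high, that holds the blank: 0 = home, mouth up; 3.14 = turned over on its far rest, mouth down over the tray. Cup, two side bars and crossbar swing as one, 0.35 kg, falling freely to the nearer rest. Dropped on the far rest from 40 to 70 mm lift at the crossbar it knocks the blank free; lowered gently it does not.
- loaded_bar (a point): Middle of the crossbar to handle the cup by: round steel, 10 mm thick, 68 mm free length, parallel to the hinge and 108 mm from it. 60 mm above the table at either rest, 168 mm at the top of its half circle; being round it turns between the fingers. Below it only the base plate (8 mm high); 52 mm from its axis to the cup. Turns with the cup; y along the bar.
- loaded_hinge (a point): Middle of the hinge axis, 60 mm above the table, fixed to the stand. z up, y along the hinge; cup and crossbar lie towards -x at home (the robot's side) and +x when turned over. The cup's axis is 34 mm from the hinge. Base plate 246 mm by 116 mm, centred below this point.
- loaded_tray (a point): Centre of the inner floor of the aluminium tray fixed on the stand, 11 mm above the table and 40 mm beyond the hinge; x away from the hinge, y along it, z up. The tray is 90 mm by 78 mm inside with walls 21 mm high. The mouth of the turned-over cup hangs 49 mm above this floor.
- loaded_seat (a point): Where the centre of the blank is while it sits in the cup; moves with the cup. It is 34 mm from the hinge axis.
- empty_cup (a joint): Swing angle of the cup on the other, like fixture, which has nothing in it; 0 = home. To be left alone.

How it is judged:
On the way:
1. the cup lies turned over on its rest with the blank still in it (value of joint loaded_cup above 3.05 rad and distance between blank and loaded_seat below 0.006 m), for 0.2 s.
At the end, for the whole second after the job is handed in: The blank lies still within the walls of the loaded fixture's tray, its centre less than 28 mm above the tray floor; the loaded cup lies turned over on its rest (angle above 3.0 rad); the empty cup is at home (below 0.15 rad) (x of blank in the frame of loaded_tray between -0.045 and 0.045 m and y of blank in the frame of loaded_tray between -0.039 and 0.039 m and z of blank in the frame of loaded_tray below 0.028 m and linear speed of blank below 0.03 m/s and value of joint loaded_cup above 3 rad and value of joint empty_cup below 0.15 rad); the robot touches nothing.
It fails at once if the empty die cup is swung up (value of joint empty_cup above 0.15 rad).
It fails at once if the fingers take hold of the blank (contact force between the fingers and blank above 0.5 N).
It also fails if it takes over 40 s, if anything falls off the work surface, if the arm or the gripper's body presses on something with over 40 N, if the wrist force passes 120 N, or if a joint passes its speed limit or range.

## Working session

There is one attempt and no reset: what is moved stays moved. The work goes in short steps, Python scripts to look and compute and a tool call to move; the robot and the scene stay as the last step left them, time stands still between calls to the robot, and variables do not carry over. Pictures are saved under pics/ and viewed, at most 10 in all, crops included, and the job is handed in when it is done.

Besides the shell and the picture viewer there is one more tool, called after ">>>" by a JSON object that holds its "method" and its "body", one argument or row to a line. send_rows: Moves the arm, as the interface text tells. Shifts and turns lie within -1 to 1; 1 stands for 100 mm of shift or 90 degrees of turn. Its arguments: {"type":"object","properties":{"motion":{"type":"array","items":{"type":"array"}},"fingers":{"type":"number"},"grip_force":{"type":"number"}},"required":["motion"]}

```bash
mkdir -p pics; python3 - <<'E'
from workcell import *
import cv2
s=get_state();print(s)
for n in("top","side"):
    c=read_camera(n);cv2.imwrite(f"pics/{n}0.png",c["color"]);print(n,c["fx"],c["fy"],c["cx"],c["cy"],c["R"],c["t"])
E
```

```text
{'t': 0.0, 'qpos': array([ 1.57918171,  0.50182965, -0.42674925,  1.55142779,  0.22080578,
        1.13827536, -0.21031801]), 'joint_vel': array([ 6.79391020e-05, -1.77126045e-03, -4.07292293e-05,  1.18751073e-03,
       -1.35038720e-03, -1.89703962e-03, -1.37001857e-03]), 'effort': array([-5.92810920e-04, -5.66603243e+01, -5.81632733e+00, -2.79116213e+01,
       -6.85556838e-02,  3.07086669e-02,  1.81645678e-04]), 'ee_pos': array([ 0.16361084, -0.62840711,  0.24469525]), 'tool_rot': array([-9.39180603e-04,  9.91894343e-01,  1.27061874e-01, -9.79261138e-05]), 'contact_force': array([-0.43881158, -0.52225394,  0.06552505]), 'ft_torque': array([-0.00682249, -0.02342387, -0.02115279]), 'gripper_force': 0.0, 'grip_width': 0.09161029079453016}
top 618.3473889020928 618.3473889020928 313.28348227892644 241.2952056181862 [[-0.01337523 -0.99990818  0.00217743]
 [-0.99753511  0.01319341 -0.06891758]
 [ 0.06888253 -0.00309385 -0.99761998]] [0.0178515  0.50203137 0.92979937]
side 471.6208506526201 471.6208506526201 323.9614289930818 234.56987936389686 [[-0.84692182 -0.53166967 -0.00712729]
 [-0.21209758  0.35009129 -0.91238737]
 [ 0.48758389 -0.77120909 -0.4092658 ]] [0.43866452 0.19448053 0.63896812]
```

View pics/top0.png

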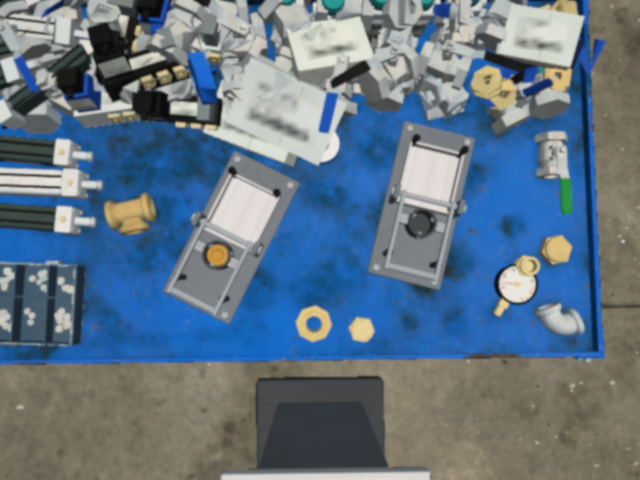

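View pics/side0.png

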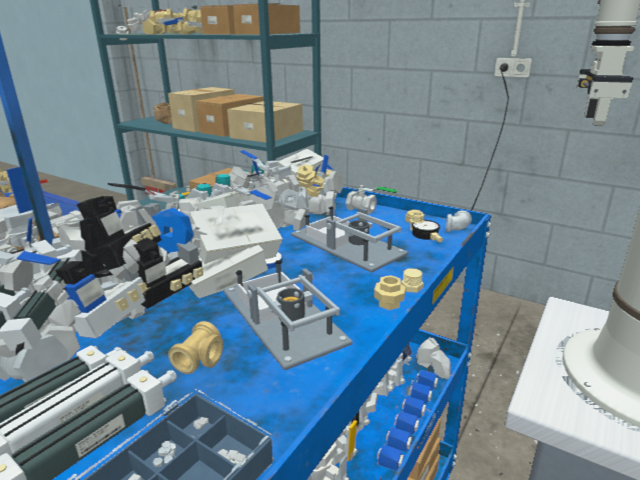

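The brass blank shows in the left fixture: cup at about (218,256) in top and (291,300) in side. The right cup, at (420,222), is empty. Next, an enlarged crop for measuring.

```bash
cat > h.py <<'E'
import numpy as np
from workcell import *
def ray(c,u,v,z):
    "world point at height z seen at pixel u,v"
    d=c["R"].T@np.array([(u-c["cx"])/c["fx"],(v-c["cy"])/c["fy"],1]); o=-c["R"].T@c["t"]
    return o+d*(z-o[2])/d[2]
def pix(c,X):
    p=c["R"]@np.asarray(X)+c["t"]; return np.array([c["cx"]+c["fx"]*p[0]/p[2],c["cy"]+c["fy"]*p[1]/p[2]])
E
python3 - <<'E'
from h import *
import cv2
c=read_camera("top")
cv2.imwrite("pics/crop.png",cv2.resize(c["color"][145:330,155:310],None,fx=3.2,fy=3.2,interpolation=cv2.INTER_CUBIC))
P=[ray(c,u,v,.008) for u,v in[(236,153),(299,183),(228,322),(165,291)]]
ctr=np.mean(P,0); d=(P[0]+P[1]-P[2]-P[3])/2; print(np.round(P,4),ctr,np.linalg.norm(d),np.degrees(np.arctan2(d[1],d[0])))
print(ray(c,218,255,.060+.007))
E
```

```text
[[0.6427 0.13   0.008 ]
 [0.5941 0.0322 0.008 ]
 [0.3806 0.1435 0.008 ]
 [0.4293 0.2401 0.008 ]] [0.51167965 0.13643663 0.008     ] 0.24044928335191645 -27.42055409219326
[0.48072249 0.14958919 0.067     ]
```

View pics/crop.png

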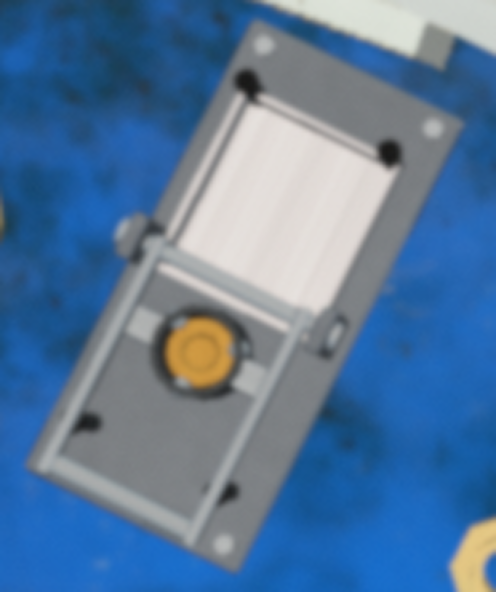

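The crop shows the crossbar at about (192,302) full-frame and the hinge line middle at about (227,233). White boxes stand beyond the far end. I need their height, because the gripper body reaches past the bar.

```bash
python3 - <<'E'
from h import *
import cv2
t=read_camera("top");s=read_camera("side")
f=lambda x,y:(155+x/3.2,145+y/3.2)
b=ray(t,*f(119,502),.06);h=ray(t,*f(230,281),.06);d=h-b
print("bar",b,"hinge",h,np.linalg.norm(d),np.degrees(np.arctan2(d[1],d[0])))
bl=ray(t,*f(201,352),.047);print("blank",bl)
M=lambda c:np.diag([1,1,1])@np.array([[c["fx"],0,c["cx"]],[0,c["fy"],c["cy"]],[0,0,1]])@np.c_[c["R"],c["t"]]
def tri(a,b):
    X=cv2.triangulatePoints(M(t),M(s),np.float64(a).reshape(2,1),np.float64(b).reshape(2,1));X=(X[:3]/X[3]).ravel()
    print(np.round(X,3),np.round(pix(t,X)-a,1),np.round(pix(s,X)-b,1))
tri((317,163),(280,243)); tri((217,127),(200,268)); tri((348,100),(270,205))
for a in np.radians([-27]):
    e=np.array([np.cos(a),np.sin(a),0]);n=np.array([-e[1],e[0],0])
    B=h+e*.108
    print("far bar",B, pix(s,b),pix(s,h),pix(s,B))
    for sx in(-.095,.095):
        for sy in(-.0375,.0375):
            X=B+e*sx+n*sy+[0,0,.05]; print(np.round(X,3),pix(t,X),pix(s,X))
im=np.vstack([cv2.resize(t["color"][40:190,200:380],None,fx=3,fy=3,interpolation=3)]);im2=cv2.resize(s["color"][170:370,180:360],None,fx=3,fy=3,interpolation=3)
cv2.imwrite("pics/side_crop.png",im2)
E
```

```text
bar [0.41343807 0.18830055 0.06      ] hinge [0.51339033 0.13757692 0.06      ] 0.11208631539212774 -26.906815646952595
blank [0.48170337 0.15289384 0.047     ]
[0.616 0.004 0.054] [0.1 0.1] [-0.2 -0. ]
[0.675 0.154 0.05 ] [-0.7 -0.8] [1.6 0.3]
[ 0.69  -0.044  0.104] [2.9 4.1] [-5.9 -1. ]
far bar [0.60961904 0.08854595 0.06      ] [315.5056409  317.51425174] [280.62460193 283.69003205] [253.98151159 257.74240144]
[0.508 0.098 0.11 ] [250.3769147  233.37374624] [296.52305353 247.36918146]
[0.542 0.165 0.11 ] [201.98691825 209.51956525] [253.67871975 258.41688487]
[0.677 0.012 0.11 ] [311.16430946 112.18402388] [250.72557398 211.20771821]
[0.711 0.079 0.11 ] [263.28903447  88.95565935] [213.32093034 218.94833572]
```

View pics/side_crop.png

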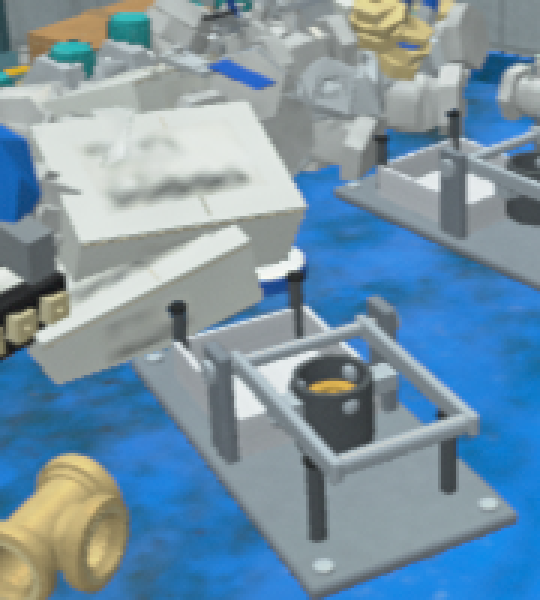

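The crop shows the fixture clear of the boxes at the base. The upper box's near corner is at about (282,240) in side, close to where the gripper body's far end will be. One top crop will settle that height.

```bash
python3 - <<'E'
from h import *
import cv2
t=read_camera("top")
cv2.imwrite("pics/top_crop.png",cv2.resize(t["color"][40:200,195:375],None,fx=4,fy=3.5,interpolation=3))
E
```

```text
(no output)
```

View pics/top_crop.png

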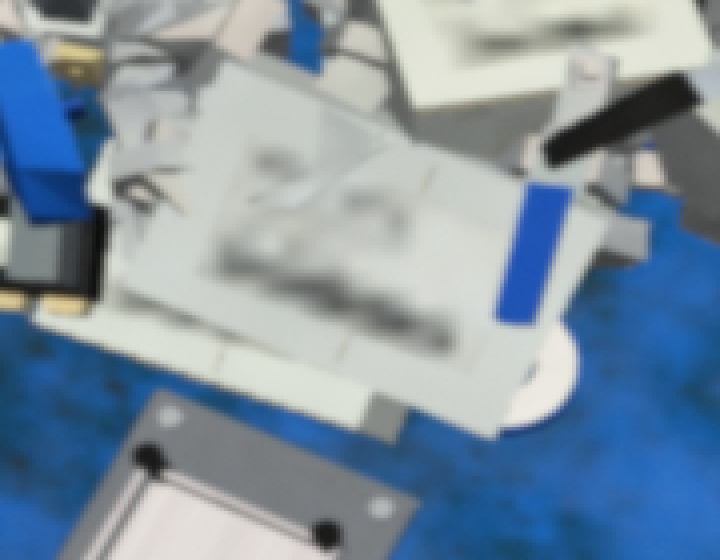

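```bash
python3 - <<'E'
from h import *
import cv2
t=read_camera("top");s=read_camera("side")
M=lambda c:np.array([[c["fx"],0,c["cx"]],[0,c["fy"],c["cy"]],[0,0,1]])@np.c_[c["R"],c["t"]]
def tri(n,a,b):
    X=cv2.triangulatePoints(M(t),M(s),np.float64(a).reshape(2,1),np.float64(b).reshape(2,1));X=(X[:3]/X[3]).ravel()
    print(n,np.round(X,3),np.round(pix(t,X)-a,1),np.round(pix(s,X)-b,1))
tri("NR",(319.5,164.9),(281.7,240));tri("NL",(223.7,121.4),(206,252.7));tri("FL",(251,57),(191.7,211.7));tri("FR",(346,101),(261.7,204.3))
tri("lowbox R",(286,161),(262,249+18));tri("stripe",(328,113),(262,195))
E
```

```text
NR [0.613 0.001 0.059] [-0.2 -0.2] [0.4 0. ]
NL [0.675 0.139 0.075] [0.  0.1] [-0.1 -0. ]
FL [0.752 0.094 0.122] [0.5 0.5] [-0.9 -0.2]
FR [ 0.693 -0.038  0.106] [0.4 0.6] [-0.9 -0.1]
lowbox R [0.626 0.051 0.02 ] [0.3 0.4] [-0.6 -0.1]
stripe [ 0.667 -0.011  0.138] [0.3 0.4] [-0.6 -0.1]
```

>>> {"method": "send_rows", "body": {
  "motion": [
    [[0.5,-0.2,0],[0,0,0]],
    [[0.5,-0.2,0],[0,0,0]],
    [[0.5,-0.2,0],[0,0,0]],
    [[0.5,-0.2,0],[0,0,0]],
    [[0.5,-0.2,0],[0,0,0]]
  ],
  "fingers": 0.1,
  "grip_force": 20
}}

```text
t: 1.02
ee_pos: [0.3818, -0.4682, 0.246]
tool_rot: [0.0, 0.992, 0.127, 0.0]
contact_force: [-0.2, 0.7, -0.0]
grip_width: 0.0464
gripper_force: 0.0
```

>>> {"method": "send_rows", "body": {
  "motion": [
    [[0.4,-0.3,0],[0,0,0]],
    [[0.4,-0.3,0],[0,0,0]],
    [[0,-0.55,0],[0,0,0]],
    [[0,-0.55,0],[0,0,0]],
    [[0,-0.55,0],[0,0,0]]
  ]
}}

```text
t: 1.65
ee_pos: [0.401, -0.2295, 0.2458]
tool_rot: [0.0, 0.992, 0.127, 0.0]
contact_force: [0.7, 0.7, 0.0]
grip_width: 0.0412
gripper_force: 0.0
```

```bash
cat >> h.py <<'E'
from scipy.spatial.transform import Rotation as Ro
def plan(X,yaw=-27):
    "shift (units) in tool axes to X, turn (units) to put tool y along yaw, pointing down"
    s=get_state();w,x,y,z=s["tool_rot"];R=Ro.from_quat([x,y,z,w])
    a=np.radians(yaw);Y=np.array([np.cos(a),np.sin(a),0]);Z=np.array([0,0,-1.]);T=Ro.from_matrix(np.c_[np.cross(Y,Z),Y,Z])
    print("t",s["t"],"pos",s["ee_pos"].round(4),"q",s["qpos"].round(2),"F",s["contact_force"].round(1),"w",round(s["grip_width"],4))
    print("shift",(R.inv().apply(np.array(X)-s["ee_pos"])*10).round(3),"turn",((R.inv()*T).as_rotvec(degrees=True)/90).round(3))
E
python3 -c "
from h import *
plan([.415,.188,.2])"
```

```text
t 1.65 pos [ 0.401  -0.2295  0.2458] q [ 1.04  0.18 -0.64  2.    0.12  1.   -0.97] F [0.7 0.7 0. ] w 0.0412
shift [ 1.189 -4.004  0.457] turn [ 0.    -0.    -0.537]
```

>>> {"method": "send_rows", "body": {
  "motion": [
    [[0.2,-0.5,0],[0,0,0]],
    [[0.2,-0.5,0],[0,0,0]],
    [[0.2,-0.5,0],[0,0,0]],
    [[0.2,-0.5,0],[0,0,0]],
    [[0.2,-0.5,0],[0,0,0]]
  ]
}}

```text
t: 2.28
ee_pos: [0.4352, 0.0374, 0.2462]
tool_rot: [0.001, 0.992, 0.127, 0.001]
contact_force: [0.7, -0.4, -0.3]
grip_width: 0.0409
gripper_force: 0.0
```

>>> {"method": "send_rows", "body": {
  "motion": [
    [[0.1,-0.5,0],[0,0,0]],
    [[0.05,-0.5,0],[0,0,0]],
    [[0.05,-0.5,0],[0,0,0]],
    [[0,0,0],[0,0,-0.11]],
    [[0,0,0],[0,0,-0.11]]
  ]
}}

```text
t: 2.9
ee_pos: [0.4162, 0.1872, 0.2459]
tool_rot: [0.0, 0.954, 0.3, 0.0]
contact_force: [1.0, -0.8, -0.5]
grip_width: 0.0411
gripper_force: 0.0
```

>>> {"method": "send_rows", "body": {
  "motion": [
    [[0,0,0],[0,0,-0.11]],
    [[0,0,0],[0,0,-0.11]],
    [[0,0,0],[0,0,-0.097]],
    [[0,0,0.2],[0,0,0]],
    [[0,0,0.2],[0,0,0]]
  ]
}}

```text
t: 3.52
ee_pos: [0.417, 0.1859, 0.2055]
tool_rot: [0.0, 0.853, 0.522, 0.0]
contact_force: [-0.1, -1.6, -0.2]
grip_width: 0.0411
gripper_force: 0.0
```

```bash
python3 - <<'E'
from h import *
import cv2
plan([.415,.188,.15])
s=read_camera("side");cv2.imwrite("pics/s1.png",s["color"][120:400,200:480].repeat(2,0).repeat(2,1))
E
```

```text
t 3.525 pos [0.417  0.1859 0.2055] q [ 0.44  0.34 -1.07  2.05  0.37  0.96 -1.29] F [-0.1 -1.6 -0.2] w 0.0411
shift [ 0.01  -0.028  0.555] turn [ 0.001 -0.    -0.001]
```

View pics/s1.png

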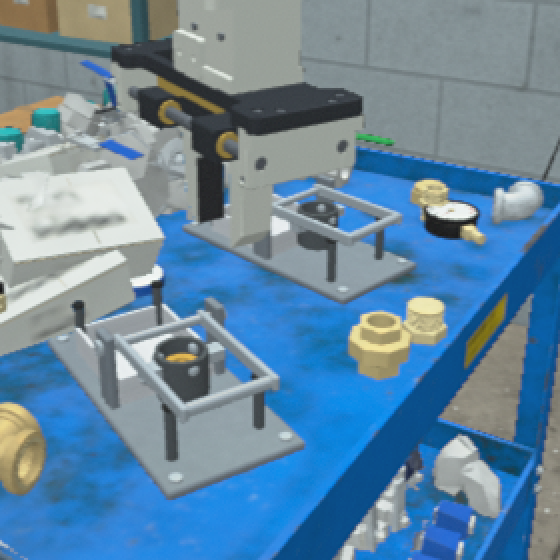

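The gripper hangs above the loaded crossbar (bar middle at about (228,396) in the crop), and its fingers close across the bar. Lowering it now.

>>> {"method": "send_rows", "body": {
  "motion": [
    [[0,0,0.4],[0,0,0]],
    [[0,0,0.4],[0,0,0]],
    [[0,0,0.3],[0,0,0]],
    [[0,0,0.235],[0,0,0]],
    [[0,0,0],[0,0,0]]
  ]
}}

```text
t: 4.2
ee_pos: [0.4156, 0.1857, 0.0714]
tool_rot: [-0.0, 0.853, 0.522, -0.001]
contact_force: [0.4, 0.2, -0.4]
grip_width: 0.0413
gripper_force: 0.0
```

>>> {"method": "send_rows", "body": {
  "motion": [
    [[0,0,0],[0,0,0]],
    [[0,0,0],[0,0,0]],
    [[0,0,0],[0,0,0]],
    [[0,0,0],[0,0,0]]
  ],
  "fingers": 1,
  "grip_force": 20
}}

```text
t: 4.7
ee_pos: [0.4149, 0.1873, 0.0728]
tool_rot: [-0.001, 0.853, 0.522, -0.0]
contact_force: [-6.3, 2.1, 8.0]
grip_width: 0.009
gripper_force: 20.0
```

>>> {"method": "send_rows", "body": {
  "motion": [
    [[0,0.013,-0.169],[0,0,0]],
    [[0,0.04,-0.165],[0,0,0]],
    [[0,0.065,-0.157],[0,0,0]],
    [[0,0.089,-0.144],[0,0,0]],
    [[0,0.11,-0.129],[0,0,0]]
  ]
}}

```text
t: 5.32
ee_pos: [0.4403, 0.1742, 0.1492]
tool_rot: [-0.002, 0.852, 0.523, -0.002]
contact_force: [-12.4, 6.5, 7.4]
grip_width: 0.0091
gripper_force: 20.0
```

>>> {"method": "send_rows", "body": {
  "motion": [
    [[0,0.129,-0.11],[0,0,0]],
    [[0,0.144,-0.089],[0,0,0]],
    [[0,0.157,-0.065],[0,0,0]],
    [[0,0.165,-0.04],[0,0,0]],
    [[0,0.169,-0.013],[0,0,0]]
  ]
}}

```text
t: 5.95
ee_pos: [0.5131, 0.1368, 0.1817]
tool_rot: [0.0, 0.853, 0.522, 0.0]
contact_force: [-1.4, 1.1, -0.2]
grip_width: 0.0089
gripper_force: 20.0
```

```bash
python3 -c "
from h import *
plan([.415+.0962,.1873-.049,.072+.108])"
```

```text
t 5.95 pos [0.5131 0.1368 0.1817] q [ 0.44  0.51 -0.96  1.9   0.49  0.99 -1.21] F [-1.4  1.1 -0.2] w 0.0089
shift [ 0.005 -0.024  0.017] turn [ 0.     0.    -0.001]
```

>>> {"method": "send_rows", "body": {
  "motion": [
    [[0,0.165,0.013],[0,0,0]],
    [[0,0.163,0.04],[0,0,0]],
    [[0,0.155,0.065],[0,0,0]],
    [[0,0.143,0.089],[0,0,0]],
    [[0,0.128,0.11],[0,0,0]]
  ]
}}

```text
t: 6.58
ee_pos: [0.5805, 0.1017, 0.1474]
tool_rot: [-0.0, 0.853, 0.522, -0.0]
contact_force: [-1.7, -0.2, -0.3]
grip_width: 0.0092
gripper_force: 20.0
```

>>> {"method": "send_rows", "body": {
  "motion": [
    [[0,0.109,0.129],[0,0,0]],
    [[0,0.088,0.144],[0,0,0]],
    [[0,0.05,0.12],[0,0,0]],
    [[0,0.03,0.1],[0,0,0]],
    [[0,0.01,0.09],[0,0,0]]
  ]
}}

```text
t: 7.2
ee_pos: [0.6058, 0.0888, 0.0897]
tool_rot: [0.0, 0.853, 0.522, -0.0]
contact_force: [-0.0, -3.5, -0.5]
grip_width: 0.009
gripper_force: 20.0
```

```bash
python3 - <<'E'
from h import *
import cv2
plan([.415+.1924,.1873-.098,.072])
s=read_camera("side");cv2.imwrite("pics/s2.png",s["color"][120:400,160:440].repeat(2,0).repeat(2,1))
E
```

```text
t 7.2 pos [0.6058 0.0888 0.0897] q [ 0.39  0.74 -0.81  1.75  0.65  0.94 -1.17] F [-0.  -3.5 -0.5] w 0.009
shift [0.012 0.012 0.177] turn [ 0.     0.    -0.001]
```

View pics/s2.png

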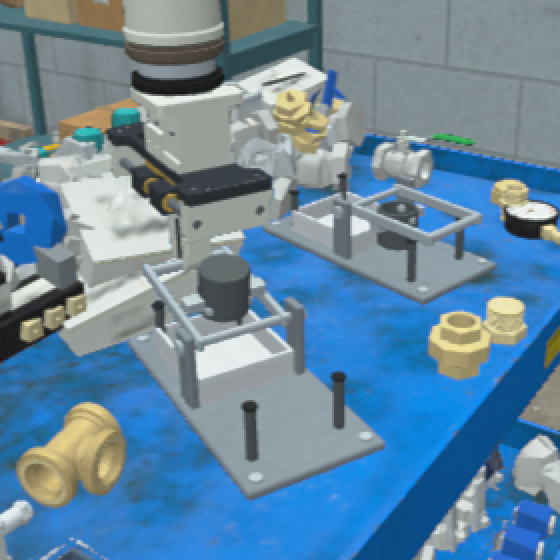

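The cup is turned over with its bar about 17 mm above the rest, and the tray below is empty. I'll lower it slowly.

>>> {"method": "send_rows", "body": {
  "motion": [
    [[0,0.006,0.04],[0,0,0]],
    [[0,0.004,0.04],[0,0,0]],
    [[0,0.002,0.03],[0,0,0]],
    [[0,0,0.03],[0,0,0]],
    [[0,0,0.02],[0,0,0]]
  ]
}}

```text
t: 7.88
ee_pos: [0.6068, 0.0883, 0.0742]
tool_rot: [0.0, 0.853, 0.522, -0.0]
contact_force: [0.5, -5.7, -0.2]
grip_width: 0.0094
gripper_force: 20.0
```

>>> {"method": "send_rows", "body": {
  "motion": [
    [[0,0,0.01],[0,0,0]],
    [[0,0,0.01],[0,0,0]],
    [[0,0,0],[0,0,0]],
    [[0,0,0],[0,0,0]],
    [[0,0,0],[0,0,0]]
  ]
}}

```text
t: 8.5
ee_pos: [0.6068, 0.0883, 0.0734]
tool_rot: [0.001, 0.853, 0.522, -0.0]
contact_force: [-3.4, -7.4, 9.2]
grip_width: 0.0092
gripper_force: 20.0
```

>>> {"method": "send_rows", "body": {
  "motion": [
    [[0,-0.01,-0.15],[0,0,0]],
    [[0,-0.031,-0.147],[0,0,0]],
    [[0,-0.053,-0.145],[0,0,0]],
    [[0,-0.074,-0.148],[0,0,0]],
    [[0,0,0],[0,0,0]]
  ]
}}

```text
t: 9.12
ee_pos: [0.5923, 0.0958, 0.1328]
tool_rot: [0.001, 0.853, 0.522, 0.001]
contact_force: [1.0, -5.9, 0.2]
grip_width: 0.0093
gripper_force: 20.0
```

>>> {"method": "send_rows", "body": {
  "motion": [
    [[0,0,0],[0,0,0]],
    [[0,0,0],[0,0,0]],
    [[0,0,0],[0,0,0]],
    [[0,0,0],[0,0,0]],
    [[0,0,0],[0,0,0]]
  ],
  "fingers": 0.1
}}

```text
t: 9.75
ee_pos: [0.5915, 0.0969, 0.1313]
tool_rot: [-0.0, 0.853, 0.522, 0.0]
contact_force: [0.9, 0.2, -0.7]
grip_width: 0.0414
gripper_force: 0.0
```

```bash
python3 - <<'E'
from h import *
import cv2
plan([.607,.088,.073])
s=read_camera("side");cv2.imwrite("pics/s3.png",s["color"][200:400,180:380].repeat(3,0).repeat(3,1)[:,:])
E
```

```text
t 9.75 pos [0.5915 0.0969 0.1313] q [ 0.41  0.67 -0.85  1.76  0.6   0.99 -1.15] F [ 0.9  0.2 -0.7] w 0.0414
shift [-0.009  0.178  0.583] turn [-0.    -0.    -0.001]
```

View pics/s3.png

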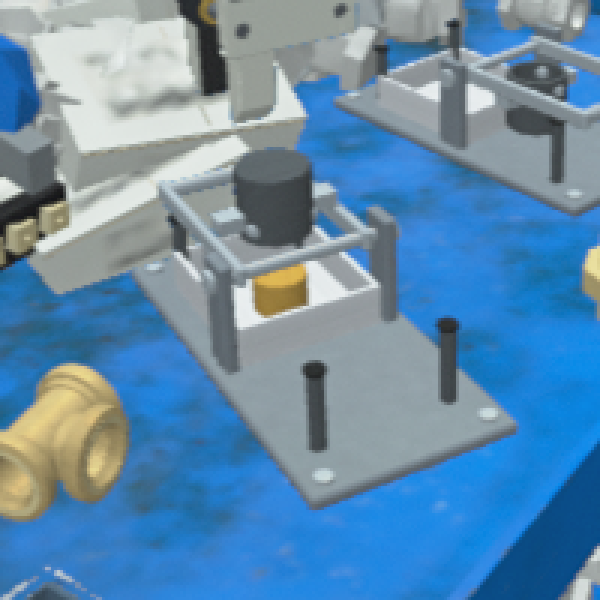

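The blank stands in the tray at about (280,288) in the crop, and the cup rests turned over above it. I'll back the gripper straight up and hand in.

>>> {"method": "send_rows", "body": {
  "motion": [
    [[0,0,-0.3],[0,0,0]],
    [[0,0,-0.4],[0,0,0]],
    [[0,0,-0.3],[0,0,0]],
    [[0,0,0],[0,0,0]],
    [[0,0,0],[0,0,0]]
  ]
}}

```text
t: 10.42
ee_pos: [0.5912, 0.0962, 0.2307]
tool_rot: [0.0, 0.853, 0.522, -0.0]
contact_force: [0.3, -0.7, -0.4]
grip_width: 0.0413
gripper_force: 0.0
```

```bash
python3 -c "
from workcell import *
s=get_state();print(s['t'],s['ee_pos'],s['contact_force']);print(job_done())"
```

```text
10.425 [0.59124232 0.09617628 0.23066827] [ 0.34017776 -0.68158734 -0.44586939]
the job is handed in; nothing more can be done
None
```

The job is handed in at 10.4 s: one drop from about 58 mm knocked the blank into the tray, the cup lies turned over on its rest, the empty cup was not touched, and the gripper is clear; no verdict was returned.

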